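# Seat a filter cartridge with its ejector levers

### The job

Fit the water-filter cartridge: lift it off the red trivet, lower it into the slot of the grey filter base, then swing both orange levers inward until each end of the cartridge is clamped fully home on its seal. Stop when you feel the firm stop, because the levers crack if they are forced (keep well under 25 N). Leave the other kitchen things where they are and let go of everything.

Things in the scene. Friction and masses are not known exactly. Their poses are not given: they have to be found in the camera images.
- cartridge: Filter cartridge standing on the red trivet: white block 34 (own x) x 124 (own y) x 85 mm (z); blue grip tab on top, 22 (x) x 50 (y) mm, 85 to 113 mm above the underside; blue ears on both ends, 20 mm wide, reaching 73 mm from the centre along y, 52 to 62 mm above the underside. About 0.35 kg. Origin: centre of the underside, z up. A half turn changes nothing.
- dock: Grey filter base fixed to the counter, 90 (own x) x 230 (own y) x 62 mm, with a white block behind it (own x 45 to 75 mm, 72 mm tall, two steel stubs to 86 mm) and black lever brackets to 93 mm above the counter at both ends. In its middle an upright slot. Origin: centre of the underside; own +y points to the left lever, z up.
- slot_mouth (a point): Centre of the mouth of the slot, 62 mm above the counter: 38 (base x) x 131 mm (base y), bevelled. The cartridge goes in from above, long side along the slot. Its underside then rests on two raised sprung seals about 25 mm above the counter and, pressed home, 6 mm lower on a firm stop; both heights differ by up to 3 mm from base to base and end to end.
- trivet: Round red silicone trivet, 170 mm across, 8 mm thick, fixed; the cartridge starts on it.
- lever_left (a joint): Angle (rad) of the orange lever at the base's +y end: 0 = fully open, handle leaning outward 0.85 rad from upright; grows as it swings up and inward (lean = 0.85 - value). Below 0.2 the ear passes. From 0.6 to 0.85 on its nose presses that ear down; home is somewhere from 0.82 to 1.1, stop without cartridge 1.2. Stays where left. Takes 4 to 9 N at the roller, climbing steeply at home.
- lever_left_bar (a point): Centre of the freely turning black roller (16 mm thick, 32 mm long along the base's x) at the end of that lever's handle, 70 mm from its pivot; push here from the outside towards the base's middle, staying with its arc about the pivot. About 126 mm above the counter when open, 150 mm when closed.
- lever_left_pivot (a point): Pivot of that lever, on the base's +y side, 95 mm from its middle and 80 mm up; its axis is the base's x.
- seal_left (a joint): How far (m) the sprung seal below that end of the cartridge is pressed in: 0 raised, 0.006 fully home against a firm stop; pressing it takes 2 to 6 N and it springs back unless the lever holds the cartridge down.
- lever_right (a joint): Angle (rad) of the orange lever at the base's -y end: 0 = fully open, handle leaning outward 0.85 rad from upright; grows as it swings up and inward (lean = 0.85 - value). Below 0.2 the ear passes. From 0.6 to 0.85 on its nose presses that ear down; home is somewhere from 0.82 to 1.1, stop without cartridge 1.2. Stays where left. Takes 4 to 9 N at the roller, climbing steeply at home.
- lever_right_bar (a point): Centre of the freely turning black roller (16 mm thick, 32 mm long along the base's x) at the end of that lever's handle, 70 mm from its pivot; push here from the outside towards the base's middle, staying with its arc about the pivot. About 126 mm above the counter when open, 150 mm when closed.
- lever_right_pivot (a point): Pivot of that lever, on the base's -y side, 95 mm from its middle and 80 mm up; its axis is the base's x.
- seal_right (a joint): How far (m) the sprung seal below that end of the cartridge is pressed in: 0 raised, 0.006 fully home against a firm stop; pressing it takes 2 to 6 N and it springs back unless the lever holds the cartridge down.
- teacup: white porcelain teacup, 84 mm across, 60 mm tall; bystander. Origin: centre of its underside.
- measuring_cup: glass measuring cup with handle, 90 mm across, 100 mm tall; bystander. Origin: centre of its underside.
- jar: amber jar with brass lid, 72 mm across, 110 mm tall; bystander. Origin: centre of its underside.
- strainer: round stainless strainer, 130 mm across, 45 mm tall, with a rod handle on its own -x side reaching 200 mm from the centre; bystander. Origin: centre of its underside.
- squeezer: wooden citrus squeezer lying flat, 160 mm long, 52 mm thick; bystander. Origin: centre of its underside.
- spoon: spoon lying flat, 170 mm long; bystander. Origin: centre of its underside.
Things that resemble listed ones, but are neither listed nor needed, are in the scene too. What is meant by the cartridge is not green, and is the smaller of those in its own colour.

How it is judged:
On the way, in this order (a step that is already met when the one before it is completed fails the run):
1. the cartridge stands in the slot with both levers still open (x of cartridge in the frame of dock between -0.005 and 0.005 m and y of cartridge in the frame of dock between -0.005 and 0.005 m and z of cartridge in the frame of dock below 0.034 m and value of joint each of lever_left, lever_right below 0.5 rad), for 0.2 s.
2. both levers are swung inward and both ends are pressed home (x of cartridge in the frame of dock between -0.005 and 0.005 m and y of cartridge in the frame of dock between -0.005 and 0.005 m and z of cartridge in the frame of dock below 0.034 m and value of joint each of seal_left, seal_right above 0.005 m and value of joint each of lever_left, lever_right above 0.7 rad), for 0.2 s.
At the end, for the whole second after the job is handed in: The cartridge stands in the slot (centre within 5 mm of the slot's), both levers are swung in past 0.7 rad and hold both seals pressed in by more than 5 of their 6 mm; the cartridge is at rest and released (all of step 2 and linear speed of cartridge below 0.01 m/s and contact force between each of the arm, the fingers and cartridge below 0.5 N); the robot touches nothing.
It fails at once if the left lever is forced: pushed with more than 25 N (contact force between the arm and lever_left above 25 N).
It fails at once if the right lever is forced: pushed with more than 25 N (contact force between the arm and lever_right above 25 N).
It fails at once if the left lever is forced: pushed by the fingers with more than 25 N (contact force between the fingers and lever_left above 25 N).
It fails at once if the right lever is forced: pushed by the fingers with more than 25 N (contact force between the fingers and lever_right above 25 N).
It fails at once if a bystander is shifted by more than 30 mm (distance of any of teacup, measuring_cup, jar, strainer, squeezer, spoon from where it was at the start of the episode above 0.03 m).
It also fails if it takes over 62 s, if anything falls off the work surface, if the arm or the gripper's body presses on something with over 40 N, if the wrist force passes 120 N, or if a joint passes its speed limit or range.

### The arm

A 6-joint arm with a two-finger parallel gripper is mounted at the origin on the work surface. World frame = base frame: x ahead of the robot, y to its left, z up, the work surface at z = 0. Lengths are in m, angles in rad, forces in N, time in s.
With the tool pointing down it reaches from about 0.275 to 1 m from the base axis. Payload 8.4 kg.
Tool frame: the origin (TCP) lies on the centre line of the jaws, within the pads' length; the fingertips stand 17 mm ahead of it and the grasp point (between the pads) lies 2 mm behind it (bot.tcp_to_tips is the y of the fingertips in the tool frame, in m); y points along the fingers, z is the direction in which the jaws open and shut, and the axes are right-handed (so a half turn about y gives the same grasp; the last joint's range is limited). The gripper opens to 85 mm and grips with 20 to 120 N. Pads are 22 mm wide; open, the fingers measure 114 mm over their backs; the gripper's body (76 mm by 85 mm) begins 54 mm behind the grasp point. The pads swing forward as they close: fully open they stand 13 mm farther back than shut.
Start: joints at [1.13, 0.353, 1.633, -0, 1.155, -0.002], TCP at [0.266, 0.566, 0.248] pointing down, gripper open.
Joint ranges: [-2.63, 2.63], [-0.92, 2.1], [0.06, 2.66], [-1.3, 4.44], [0, 2.69], [-3.02, 3.02]. Speed limits (rad/s): [2.22, 2.22, 2.79, 3.14, 3.14, 3.14].

### API

Orientations are given as a unit quaternion [x, y, z, w].
In Python, from workcell import bot, hand, kinematics, get_obs, vision, hand_in gives the robot as it stands. The module is installed in compiled form; this text tells all that it offers. Calls block until the motion is done:
- bot.reach(position, orientation): joint-space move of the TCP to a pose.
- bot.servo_line(position, ori=None, velocity=0.15): straight line of the TCP; ori=None keeps the orientation; velocity is the mean speed in m/s.
- bot.goto_joints(angles): joint-space move.
- hand.move_gripper(opening, strength=None): finger opening in m; strength is the grip in N (None keeps the last); returns when the fingers have stopped.
- bot.dwell(seconds).
- kinematics.solve_ik(position, orientation): joint angles nearest the present ones, or None.
- get_obs(): the state.
- vision.read_camera(name): name is "scene" or "top"; returns a dict with "frame" (420x560x3 uint8, red, green, blue), "intrinsics" (3x3 intrinsics, pixels), "dist" ([k1, k2, p1, p2, k3] as OpenCV has them; the pictures are not rectified), "view" (4x4, takes a point from world to camera coordinates). Camera axes: x right, y down, z forward; pixel columns grow to the right and rows downward; lengths in m; the calibration is good to about 2 mm. A picture is of the moment at which its call begins. There is no depth.
A pose or a line that the arm cannot do raises bot.IKError and nothing moves.
- hand_in(): hands the job in, once; it reports no verdict.
The state is a dict: "time_s": time; "joint_pos": joint angles; "joint_vel": joint speeds; "joint_efforts": joint torques, N m; "position": TCP position; "orientation": TCP orientation; "wrist_force": force on the tool from outside, world axes, zero at the start; "ft_torque": the same for the moment, N m; "gripper_width": finger opening in m.
Only numpy, scipy, OpenCV 4.12 (cv2) and the standard library are available. Lean on these libraries where they do the work, as an engineer would, in place of code of your own. Each camera call takes 0.05 s, during which the arm holds its last target. There are 200 camera calls.

## Working session

There is one attempt and no reset: what is moved stays moved. The work goes in short steps, each a Python script; the robot and the scene stay as the last script left them, time stands still between calls to the robot, and variables do not carry over. Pictures are saved under pics/ and viewed, about 8 in all and at most 12, crops included, and the job is handed in when it is done.

```bash
mkdir -p pics
python3 - <<'E'
from workcell import *
import cv2,json,numpy as np
for n in("scene","top"):
    c=vision.read_camera(n); cv2.imwrite(f"pics/{n}0.png",cv2.resize(c["frame"][:,:,::-1],(800,600),interpolation=cv2.INTER_CUBIC))
    print(n,np.round(c["intrinsics"],1).tolist(),c["dist"],np.round(c["view"],3).tolist())
o=get_obs();print(o["time_s"],o["orientation"],o["wrist_force"],o["gripper_width"],bot.tcp_to_tips)
E
```

```text
scene [[382.4, 0.0, 280.6], [0.0, 382.4, 212.7], [0.0, 0.0, 1.0]] [-0.08888459  0.          0.          0.          0.        ] [[-0.622, 0.783, -0.011, 0.372], [0.621, 0.485, -0.616, -0.251], [-0.477, -0.39, -0.788, 1.563], [0.0, 0.0, 0.0, 1.0]]
top [[399.5, 0.0, 277.5], [0.0, 399.5, 205.9], [0.0, 0.0, 1.0]] [-0.07634835  0.          0.          0.          0.        ] [[-0.015, -1.0, -0.013, -0.021], [-0.992, 0.017, -0.128, 0.557], [0.128, 0.011, -0.992, 1.113], [0.0, 0.0, 0.0, 1.0]]
0.1 [ 0.69058008 -0.15401489  0.15378931 -0.68972996] [ 0.33407032 -0.21786706  0.14465068] 0.08550237259638648 0.017
```

View pics/scene0.png

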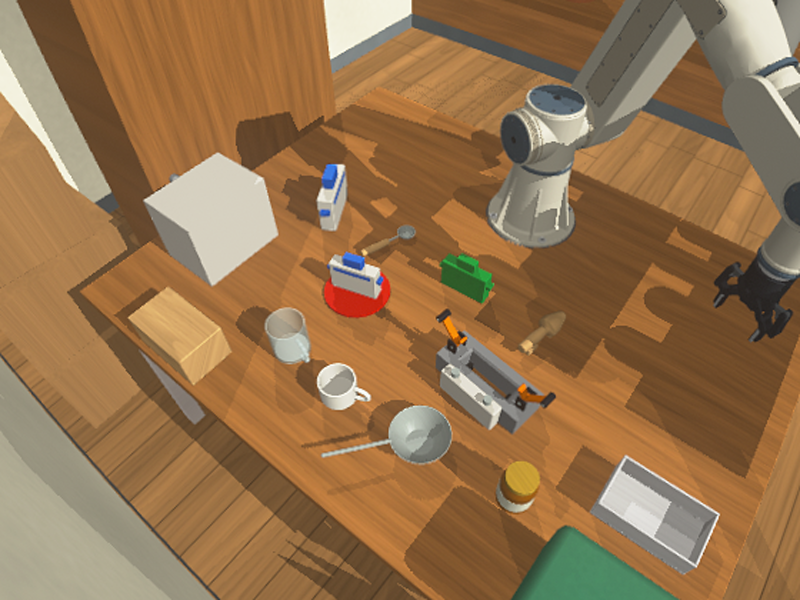

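View pics/top0.png

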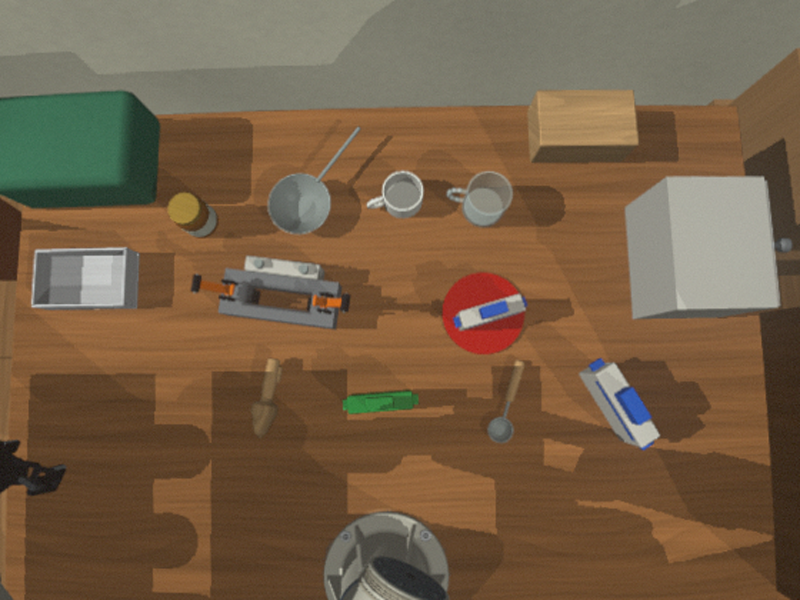

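The top view shows the cartridge on the trivet at about (490,311) and the dock at about (280,297), with its white block on the far (+x) side. I'll enlarge both.

```bash
cat > h.py <<'E'
from workcell import *
import cv2,numpy as np
from scipy.optimize import least_squares
def cam(n):
    return vision.read_camera(n)
def proj(c,P):
    P=np.atleast_2d(np.float64(P)); V=np.asarray(c["view"])
    r,_=cv2.Rodrigues(V[:3,:3]); return cv2.projectPoints(P,r,V[:3,3].copy(),np.asarray(c["intrinsics"]),np.asarray(c["dist"]))[0][:,0]
def crop(c,u,v,w,h,k):
    return cv2.resize(c["frame"][v:v+h,u:u+w,::-1],None,fx=k,fy=k,interpolation=cv2.INTER_CUBIC)
def rz(a): return np.array([[np.cos(a),-np.sin(a),0],[np.sin(a),np.cos(a),0],[0,0,1]])
def place(p,a,L): return np.asarray(L)@rz(a).T+np.array([p[0],p[1],p[2] if len(p)>2 else 0])
E
python3 - <<'E'
from h import *
t,s=cam("top"),cam("scene")
import pickle;pickle.dump((t,s),open("c0.pkl","wb"))
a=np.zeros((600,800,3),np.uint8)
x=crop(t,130,172,120,64,5);a[:320,:600]=x
x=crop(t,308,195,70,50,4);a[:200,600:800]=x[:,:200]
x=crop(s,300,210,95,93,3);
cv2.imwrite("pics/a1.png",a[:320])
b=np.zeros((600,800,3),np.uint8)
x=crop(s,300,212,95,95,5);b[:475,:475]=x
x=crop(s,222,168,60,60,5);b[:300,480:780]=x
x=crop(t,308,195,75,56,4);b[300:524,480:780]=x
cv2.imwrite("pics/b1.png",b)
E
```

```text
(no output)
```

View pics/a1.png

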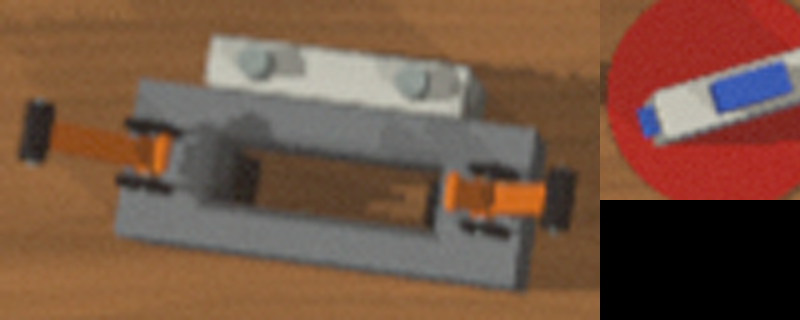

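View pics/b1.png

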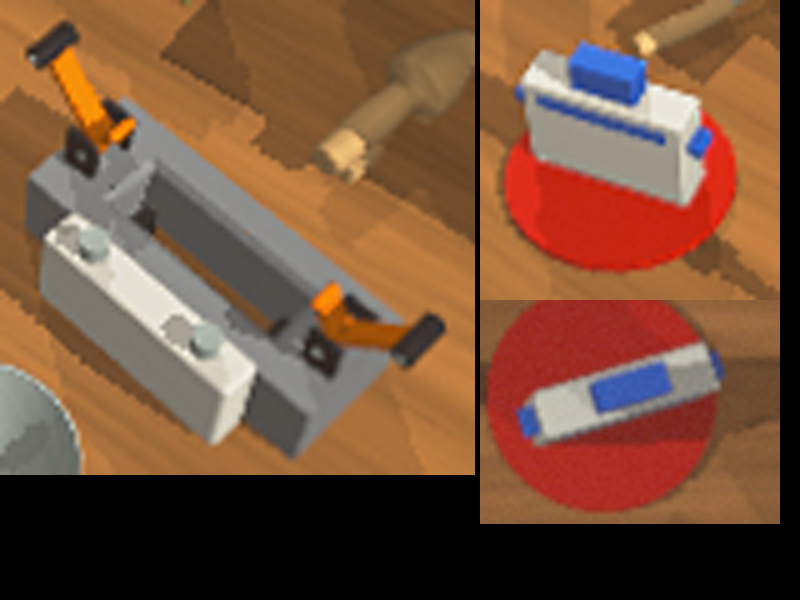

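```bash
cat > fit.py <<'E'
from h import *
import pickle
t,s=pickle.load(open("c0.pkl","rb"))
C=lambda c,p:np.linalg.inv(c["view"])[:3,3]
print("cams",C(t,0),C(s,0))
def fit(obs,p0,z):
    def f(p,raw=False):
        r=[]
        for c,k,ou,ov,bx,by,P,uv in obs:
            q=((np.array(uv)-[bx,by])+.5)/k-.5+[ou,ov]
            r.append((proj(c,place([p[0],p[1],z],p[2],[P]))[0]-q))
        return np.array(r) if raw else np.ravel(r)
    m=least_squares(f,p0,loss="soft_l1"); print(np.round(m.x,4)); print(np.round(f(m.x,True),1).tolist()); return m.x
T=lambda P,uv:(t,5,130,172,0,0,P,uv); S=lambda P,uv:(s,5,300,212,0,0,P,uv)
r=.0951+.0526-.0001
d=fit([T((.045,.115,.062),(140,80)),T((.045,-.115,.062),(537,127)),T((-.045,.115,.062),(118,235)),
 T((0,.1476,.1262),(37,131)),T((0,-.1476,.1262),(559,200)),
 S((0,.1476,.1262),(418,340)),S((0,-.1476,.1262),(52,45)),S((-.045,.115,.062),(400,345)),S((.045,-.115,.062),(28,180)),S((.045,.115,0),(295,457))],[.5,.27,0],0)
T=lambda P,uv:(t,4,308,195,480,300,P,uv); S=lambda P,uv:(s,5,222,168,480,0,P,uv)
c=fit([T((0,.073,.057),(523,422)),T((0,-.073,.057),(720,362)),T((.017,.062,.085),(530,402)),T((.017,-.062,.085),(695,342)),T((.011,.025,.113),(590,383)),T((.011,-.025,.113),(665,362)),
 T((-.011,-.025,.113),(671,386)),S((.017,.062,.085),(690,125)),S((.017,.062,0),(686,205)),S((-.017,-.062,.085),(535,52)),S((.011,-.025,.113),(570,66)),S((-.011,.025,.113),(647,60)),S((.017,-.062,0),(537,160))],[.5,-.2,.2],.008)
# overlay
def box(x,y,z0,z1,y0=0):
    return [[(sx*x,y0+sy*y,z) for sx,sy in((1,1),(1,-1),(-1,-1),(-1,1),(1,1))] for z in(z0,z1)]
def draw(cm,sp,p,a,polys,im,k,u,v):
    for L in polys:
        q=((proj(cm,place(p,a,L))-[u,v]+.5)*k-.5).astype(int); cv2.polylines(im,[q.reshape(-1,1,2)],False,(0,255,255),1)
D=box(.045,.115,0,.062)[1:]+box(.019,.0655,.062,.062)[:1]+[[(-.016,y,.1262),(.016,y,.1262)] for y in(.1476,-.1476)]+[[(.075,-.115,.072),(.075,.115,.072)]]
K=box(.017,.062,0,.085)+box(.011,.025,.113,.113)[:1]+[[(0,.073,.057),(0,-.073,.057)]]
o=np.zeros((600,800,3),np.uint8)
for cm,(u,v,w,h,k),(X,Y) in((t,(130,172,110,64,4),(0,0)),(s,(300,212,95,85,4),(0,256)),(t,(308,195,75,56,4),(450,0)),(s,(222,168,60,60,5),(450,256))):
    im=crop(cm,u,v,w,h,k); draw(cm,0,[d[0],d[1],0],d[2],D,im,k,u,v); draw(cm,0,[c[0],c[1],.008],c[2],K,im,k,u,v)
    o[Y:Y+im.shape[0],X:X+im.shape[1]]=im[:600-Y]
cv2.imwrite("pics/ov.png",o)
E
python3 fit.py
```

```text
cams [ 0.40990045 -0.04232931  1.17412813] [1.13242153 0.43983438 1.080543  ]
[ 0.5508  0.2027 -0.1464]
[[0.3, -0.2], [0.3, 0.7], [-0.6, -0.0], [-0.9, 0.4], [2.9, 0.7], [0.9, 3.4], [-1.7, 0.9], [0.7, -3.9], [-0.4, -0.1], [-0.8, 1.7]]
[ 0.5131 -0.212   0.3222]
[[-0.2, 2.5], [-0.5, 0.2], [0.6, -0.5], [1.9, -0.5], [0.5, 0.8], [-0.6, -0.2], [0.8, 1.6], [-1.0, 1.5], [1.0, 1.0], [1.1, 0.4], [-0.3, 0.3], [0.2, 0.6], [-0.7, 1.1]]
```

View pics/ov.png

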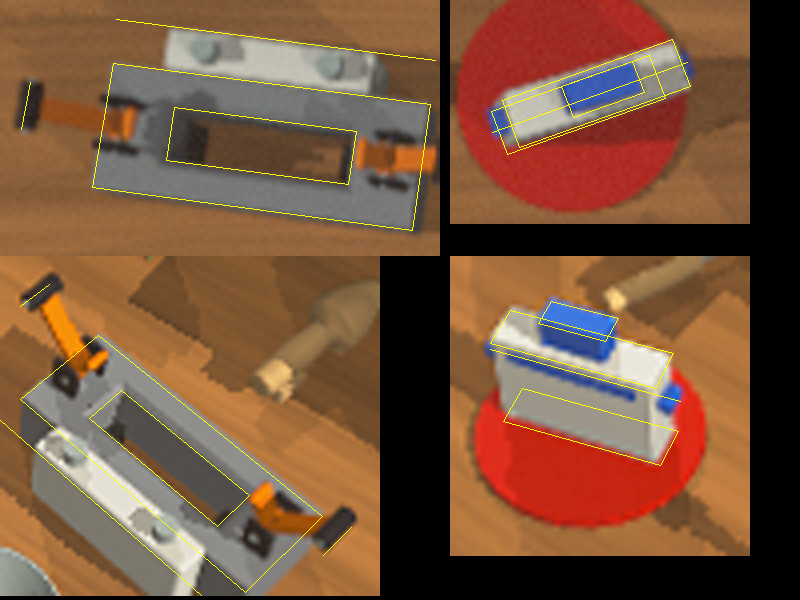

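```bash
cat > fit2.py <<'E'
from h import *
import pickle
t,s=pickle.load(open("c0.pkl","rb"))
T=(t,5,130,172); S=(s,5,300,212)
bar=lambda sg,q:(0,sg*(.095+.07*np.sin(.85-q)),.08+.07*np.cos(.85-q))
obs=[(T,(.045,.115,.062),(140,80)),(T,(.045,-.115,.062),(537,127)),(T,(-.045,.115,.062),(118,235)),
(S,(.045,-.115,.062),(28,180)),(S,(-.045,-.115,.062),(120,95)),(S,(.045,.115,0),(295,457)),
(T,'L',(37,131)),(T,'R',(559,200)),(S,'L',(418,340)),(S,'R',(52,45))]
def f(p,raw=False):
    r=[]
    for (c,k,u,v),P,uv in obs:
        if P=='L':P=bar(1,p[3])
        if P=='R':P=bar(-1,p[4])
        r.append(proj(c,place(p,p[2],[P])*0+place([p[0],p[1],0],p[2],[P]))[0]-((np.array(uv)+.5)/k-.5+[u,v]))
    return np.array(r) if raw else np.ravel(r)
m=least_squares(f,[.55,.2,-.14,0,0],loss="soft_l1");print(np.round(m.x,4));print(np.round(f(m.x,1),1).tolist())
E
python3 fit2.py
```

```text
[ 0.5502  0.2025 -0.1395  0.1261  0.1475]
[[0.3, 0.3], [0.3, 0.6], [-0.4, 0.5], [-0.4, -0.0], [0.5, 0.8], [-0.5, 1.4], [0.5, 0.9], [0.0, -0.0], [-0.2, 0.4], [-0.0, 0.9]]
```

```bash
cat >> h.py <<'E'
from scipy.spatial.transform import Rotation as Rn
DK=np.array([.5502,.2025,0]);DY=-.1395
def quat(a):
    best=None
    z=np.array([np.cos(a),np.sin(a),0]);y=np.array([0,0,-1.])
    return Rn.from_matrix(np.c_[np.cross(y,z),y,z]).as_quat()
def st(msg=""):
    o=get_obs();print(msg,"t%.1f"%o["time_s"],np.round(o["position"],4),"F",np.round(o["wrist_force"],1),"w%.4f"%o["gripper_width"]);return o
E
python3 - <<'E'
from h import *
for a in(.3222,.3222+np.pi,DY,DY+np.pi):
    p=[.5131,-.212,.25] if abs(a%np.pi-.3222)<.01 else [.5502,.2025,.29]
    print(a,kinematics.solve_ik(p,quat(a)))
a=.3222
q=[kinematics.solve_ik(p,quat(b)) for b in (a,a+np.pi) for p in [[.5131,-.212,.25]]]
b=min((x for x in (a,a+np.pi) if kinematics.solve_ik([.5131,-.212,.25],quat(x)) is not None),key=lambda x:abs(kinematics.solve_ik([.5131,-.212,.25],quat(x))[5]))
bot.reach([.5131,-.212,.25],quat(b)); st(f"above {b}")
hand.move_gripper(.06,30); st("pre")
c=cam("scene");cv2.imwrite("pics/s2.png",crop(c,180,60,160,170,3))
t=cam("top")
E
```

```text
0.3222 [-3.94514004e-01  2.43206673e-01  1.78236674e+00 -4.44089210e-16
  1.11601924e+00 -7.16714004e-01]
3.463792653589793 [-3.94514004e-01  2.43206673e-01  1.78236674e+00 -4.44089210e-16
  1.11601924e+00  2.42487865e+00]
-0.1395 [ 3.50103365e-01  2.55857177e-01  1.67273990e+00 -4.44089210e-16
  1.21299558e+00  4.89603365e-01]
3.002092653589793 [ 3.50103365e-01  2.55857177e-01  1.67273990e+00 -4.44089210e-16
  1.21299558e+00 -2.65198929e+00]
above 0.3222 t3.1 [ 0.5134 -0.2114  0.25  ] F [-0.5 -0.1  0.1] w0.0853
pre t3.4 [ 0.5132 -0.2118  0.25  ] F [-0.5  0.7 -1. ] w0.0602
```

Run:
```python
from h import *
bot.servo_line([.5131,-.212,.135]); st()
bot.servo_line([.5131,-.212,.118],velocity=.05); o=st("down")
if abs(o["wrist_force"][2])<8:
    hand.move_gripper(.0,40); o=st("grip")
    bot.servo_line([.5131,-.212,.15],velocity=.08); st("lift")
    bot.servo_line([.5131,-.212,.29],velocity=.2)
    bot.reach([.5502,.2025,.29],quat(DY)); st("over")
    bot.servo_line([.5502,.2025,.110+.155],velocity=.1); st("over")
    t,s=cam("top"),cam("scene")
    import pickle;pickle.dump((t,s),open("c1.pkl","wb"))
    a=np.zeros((600,800,3),np.uint8)
    x=crop(t,130,160,120,80,4);a[:320,:480]=x
    x=crop(s,290,160,110,140,4);a[:560,480:800]=x[:,:320]
    cv2.imwrite("pics/c1.png",a)
```

```text
t4.5 [ 0.5136 -0.2122  0.1357] F [-0.9 -0.6 -0.3] w0.0601
down t5.0 [ 0.5129 -0.2119  0.1177] F [-0.  -0.2  0.4] w0.0605
grip t5.4 [ 0.5133 -0.2121  0.1183] F [-0.3  0.   3. ] w0.0214
lift t5.9 [ 0.5131 -0.212   0.1502] F [-0.8  0.1 -4.3] w0.0216
over t8.3 [0.5503 0.2017 0.2896] F [ 0.8  0.  -3.7] w0.0214
over t8.7 [0.5501 0.2018 0.2646] F [ 0.2 -0.3 -3.6] w0.0213
```

View pics/c1.png

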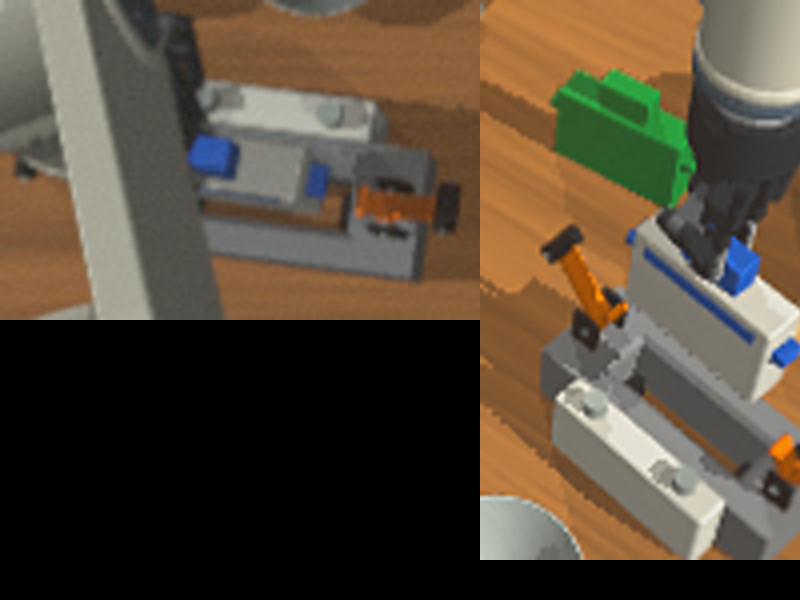

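Run:
```python
from h import *
import pickle
t,s=pickle.load(open("c1.pkl","rb"))
T=(t,130,160,0);S=(s,290,160,480)
obs=[(T,(0,-.073,.062),(328,180)),(T,(.017,-.062,.085),(310,146)),(T,(-.017,-.062,.085),(302,203)),(T,(.011,-.025,.113),(237,140)),(T,(-.011,-.025,.113),(230,178)),
(S,(0,.073,.057),(788,354)),(S,(0,-.073,.057),(630,237)),(S,(.017,.062,0),(753,402)),(S,(.017,.062,.085),(762,331)),(S,(.017,-.062,0),(634,293))]
def f(p,raw=0):
    r=np.array([proj(c,place(p,DY,[P]))[0]-((np.array(uv)-[b,0]+.5)/4-.5+[u,v]) for (c,u,v,b),P,uv in obs])
    return r if raw else r.ravel()
m=least_squares(f,[.55,.2,.155],loss="soft_l1");print(m.x,(rz(-DY)@(m.x-DK-[0,0,.155])));print(np.round(f(m.x,1),1).tolist())
```

```text
[0.54829842 0.19761187 0.15763118] [-0.00120342 -0.00510506  0.00263118]
[[0.7, 0.2], [0.0, -0.2], [-0.1, -0.3], [-0.1, 0.1], [0.2, 0.0], [1.0, -0.3], [0.3, -2.1], [-0.6, -0.1], [2.0, 0.9], [-3.5, 1.1]]
```

Run:
```python
from h import *
p=DK+rz(DY)@[.0012,.0051,0]; q=quat(DY)
L=lambda u,v=.1:bot.servo_line([p[0],p[1],.110+u],ori=q,velocity=v)
L(.155);L(.068);o=st("mouth");f0=o["wrist_force"]
u=.068
while u>.018:
    u-=.003; L(u,.04); o=st("%.3f"%u); d=o["wrist_force"]-f0
    if d[2]>7 or np.hypot(d[0],d[1])>10: break
```

```text
mouth t10.1 [0.5526 0.2076 0.1786] F [ 0.2 -0.1 -3.2] w0.0209
0.065 t10.3 [0.5521 0.2074 0.1752] F [-0.9  1.2 -4.4] w0.0211
0.062 t10.6 [0.5523 0.2075 0.1721] F [ 0.1 -0.4 -1.5] w0.0214
0.059 t10.8 [0.5533 0.2078 0.1716] F [-4.  -1.3 16.9] w0.0213
```

```bash
cat > ins.py <<'E'
from h import *
q=quat(DY)
def L(dx,dy,u,v=.06):
    p=DK+rz(DY)@[dx,dy,0]; bot.servo_line([p[0],p[1],.110+u],ori=q,velocity=v)
def tryit(dx,dy):
    L(dx,dy,.065); f0=get_obs()["wrist_force"]
    for u in(.062,.060,.058,.055,.052):
        L(dx,dy,u,.04); o=get_obs(); d=o["wrist_force"]-f0
        if d[2]>7:
            print((dx,dy),u,np.round(d,1),np.round(o["ft_torque"],2)); L(dx,dy,.065); return False
    print("in",dx,dy); return True
E
python3 - <<'E'
from ins import *
for dx,dy in((-.0005,.0051),(-.0005,.0025),(-.0020,.0051),(.0012,.0025),(-.0005,.0075),(-.002,.0025)):
    if tryit(dx,dy):break
st()
E
```

```text
in -0.0005 0.0051
 t12.3 [0.5503 0.2076 0.1618] F [ 0.6 -1.  -3.5] w0.0213
```

Run:
```python
from ins import *
f0=get_obs()["wrist_force"];u=.052
while u>.012:
    u-=.003; L(-.0005,.0051,u); o=get_obs(); d=o["wrist_force"]-f0
    if abs(d).max()>3: print(round(u,3),np.round(d,1),o["position"])
    if d[2]>5 or np.hypot(d[0],d[1])>14: break
st()
```

```text
0.025 [ 0.1 -0.   3. ] [0.55067612 0.20763561 0.13515536]
0.022 [-1.7 -0.2  8.5] [0.55081256 0.20777174 0.13239945]
 t14.8 [0.5508 0.2078 0.1324] F [-1.1 -1.1  4.9] w0.0211
```

Run:
```python
from ins import *
hand.move_gripper(.05); st("open")
L(-.0005,.0051,.10,.15); L(-.0005,.0051,.19,.25);hand.move_gripper(0.0,30)
p=place(DK,DY,[[0,.22,.30]])[0]; bot.reach(p,q); st()
t,s=cam("top"),cam("scene")
import pickle;pickle.dump((t,s),open("c2.pkl","wb"))
a=np.zeros((600,800,3),np.uint8)
a[:320,:400]=crop(t,150,160,100,80,4);a[:400,400:800]=crop(s,300,205,100,100,4)
cv2.imwrite("pics/d1.png",a[:400])
```

```text
open t15.2 [0.5503 0.2076 0.1319] F [ 0.5 -0.2 -0.9] w0.0502
 t17.8 [0.5807 0.4192 0.2998] F [ 0.3 -0.3  0. ] w0.0000
```

View pics/d1.png

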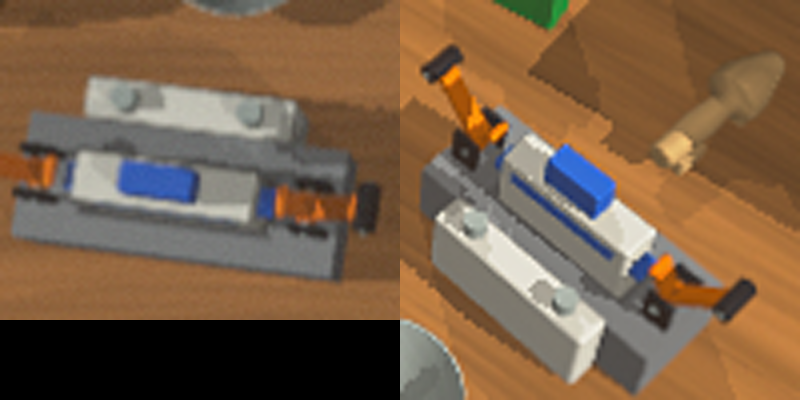

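The cartridge sits level in the slot (top view ~(165,185)), with both ears by the lever noses and both levers still open. Next is the left lever, which I'll swing under force monitoring.

```bash
cat > lever.py <<'E'
from ins import *
def tgt(sg,a,off=.019,up=.008):  # a: lever value, finger outside roller
    return place(DK,DY,[[0,sg*(.095+.07*np.sin(.85-a)+off),.08+.07*np.cos(.85-a)+up]])[0]
def swing(sg,a0,lim=14.5):
    n=rz(DY)@[0,sg,0]
    P=tgt(sg,a0,.06); bot.servo_line([P[0],P[1],.30],ori=q,velocity=.3) if 0 else bot.reach([P[0],P[1],.27],q)
    bot.servo_line(P,ori=q,velocity=.2); bot.servo_line(tgt(sg,a0,.030),ori=q,velocity=.1)
    bot.dwell(.1); f0=get_obs()["wrist_force"]; a=a0-.15
    log=[]
    while a<1.2:
        a+=.04 if a<.6 else .012
        bot.servo_line(tgt(sg,a),ori=q,velocity=.05)
        o=get_obs(); d=o["wrist_force"]-f0; F=d@n
        log.append((round(a,2),round(F,1),round(d[2],1)))
        if F>lim or np.linalg.norm(d)>19: break
    bot.dwell(.15);o=get_obs();print(log);print("hold",np.round((o["wrist_force"]-f0),1),"perr",np.round((o["position"]-tgt(sg,a))@n,4),o["time_s"])
def retract(sg,a):
    bot.servo_line(tgt(sg,a,.06),ori=q,velocity=.15); P=tgt(sg,a,.08); bot.servo_line([P[0],P[1],.27],ori=q,velocity=.25)
E
python3 - <<'E'
from lever import *
swing(1,.13)
E
```

```text
[(0.02, np.float64(0.6), np.float64(-0.6)), (0.06, np.float64(1.0), np.float64(-0.2)), (0.1, np.float64(1.5), np.float64(0.1)), (0.14, np.float64(5.7), np.float64(0.4)), (0.18, np.float64(5.5), np.float64(0.5)), (0.22, np.float64(5.7), np.float64(-0.6)), (0.26, np.float64(4.1), np.float64(0.6)), (0.3, np.float64(4.3), np.float64(0.2)), (0.34, np.float64(3.1), np.float64(-0.6)), (0.38, np.float64(3.0), np.float64(1.0)), (0.42, np.float64(3.1), np.float64(-0.3)), (0.46, np.float64(2.5), np.float64(0.6)), (0.5, np.float64(2.7), np.float64(0.0)), (0.54, np.float64(4.2), np.float64(-0.5)), (0.58, np.float64(2.6), np.float64(0.5)), (0.62, np.float64(2.6), np.float64(0.1)), (0.63, np.float64(2.7), np.float64(1.7)), (0.64, np.float64(4.1), np.float64(0.2)), (0.66, np.float64(4.2), np.float64(0.2)), (0.67, np.float64(3.9), np.float64(0.5)), (0.68, np.float64(4.1), np.float64(-0.0)), (0.69, np.float64(4.2), np.float64(-0.6)), (0.7, np.float64(5.3), np.float64(-0.6)), (0.72, np.float64(4.3), np.float64(-0.3)), (0.73, np.float64(5.3), np.float64(0.0)), (0.74, np.float64(5.1), np.float64(0.3)), (0.75, np.float64(5.4), np.float64(1.0)), (0.76, np.float64(5.5), np.float64(-0.2)), (0.78, np.float64(5.6), np.float64(0.3)), (0.79, np.float64(4.9), np.float64(-0.5)), (0.8, np.float64(4.8), np.float64(-1.2)), (0.81, np.float64(5.5), np.float64(0.4)), (0.82, np.float64(5.4), np.float64(-0.3)), (0.84, np.float64(5.9), np.float64(0.1)), (0.85, np.float64(5.9), np.float64(-0.3)), (0.86, np.float64(6.8), np.float64(-0.3)), (0.87, np.float64(6.2), np.float64(-0.4)), (0.88, np.float64(6.9), np.float64(0.8)), (0.9, np.float64(9.4), np.float64(0.0)), (0.91, np.float64(11.2), np.float64(-0.1)), (0.92, np.float64(13.3), np.float64(-0.5)), (0.93, np.float64(14.7), np.float64(-0.8))]
hold [-1.1 15.8 -0.6] perr 0.0024 30.2167
```

Force climbed steadily, then steeply from about 0.89 rad, which is the firm stop. On to the right lever.

Run:
```python
from lever import *
retract(1,.93); swing(-1,.15); retract(-1,.93)
st()
p=place(DK,DY,[[-.1,-.22,.32]])[0]; bot.reach(p,q)
t,s=cam("top"),cam("scene");st()
a=np.zeros((600,800,3),np.uint8)
a[:320,:400]=crop(t,145,160,100,80,4);a[:400,400:800]=crop(s,300,205,100,100,4)
cv2.imwrite("pics/e1.png",a[:400])
```

```text
[(0.04, np.float64(1.2), np.float64(-0.3)), (0.08, np.float64(1.6), np.float64(-0.4)), (0.12, np.float64(0.4), np.float64(0.1)), (0.16, np.float64(2.7), np.float64(-0.5)), (0.2, np.float64(4.1), np.float64(0.3)), (0.24, np.float64(4.5), np.float64(0.4)), (0.28, np.float64(4.9), np.float64(0.2)), (0.32, np.float64(3.2), np.float64(0.5)), (0.36, np.float64(3.8), np.float64(-1.1)), (0.4, np.float64(4.0), np.float64(-0.8)), (0.44, np.float64(2.4), np.float64(-0.2)), (0.48, np.float64(3.0), np.float64(-0.1)), (0.52, np.float64(3.7), np.float64(-0.5)), (0.56, np.float64(3.4), np.float64(-0.2)), (0.6, np.float64(2.5), np.float64(0.0)), (0.61, np.float64(4.4), np.float64(-1.0)), (0.62, np.float64(3.8), np.float64(0.1)), (0.64, np.float64(5.6), np.float64(0.3)), (0.65, np.float64(4.1), np.float64(-0.0)), (0.66, np.float64(3.5), np.float64(0.4)), (0.67, np.float64(4.1), np.float64(-0.8)), (0.68, np.float64(3.4), np.float64(-0.0)), (0.7, np.float64(3.9), np.float64(-0.1)), (0.71, np.float64(3.7), np.float64(0.4)), (0.72, np.float64(3.7), np.float64(-0.2)), (0.73, np.float64(4.4), np.float64(0.1
[... 826 characters left out ...]
t64(5.9), np.float64(-0.0)), (0.98, np.float64(6.9), np.float64(0.0)), (1.0, np.float64(8.5), np.float64(-0.0)), (1.01, np.float64(8.0), np.float64(-0.8)), (1.02, np.float64(8.0), np.float64(0.7)), (1.03, np.float64(9.0), np.float64(-0.4)), (1.04, np.float64(9.0), np.float64(0.6)), (1.06, np.float64(9.2), np.float64(-0.8)), (1.07, np.float64(9.2), np.float64(0.5)), (1.08, np.float64(9.9), np.float64(-0.8)), (1.09, np.float64(9.9), np.float64(0.6)), (1.1, np.float64(12.6), np.float64(-0.0)), (1.12, np.float64(14.7), np.float64(0.3))]
hold [  0.  -15.7   0.1] perr 0.0017 48.675
 t49.8 [0.5267 0.0355 0.2701] F [ 0.2 -0.4 -0.3] w0.0002
 t50.5 [ 0.421  -0.0011  0.3191] F [-0.3  0.   0.2] w-0.0000
```

View pics/e1.png

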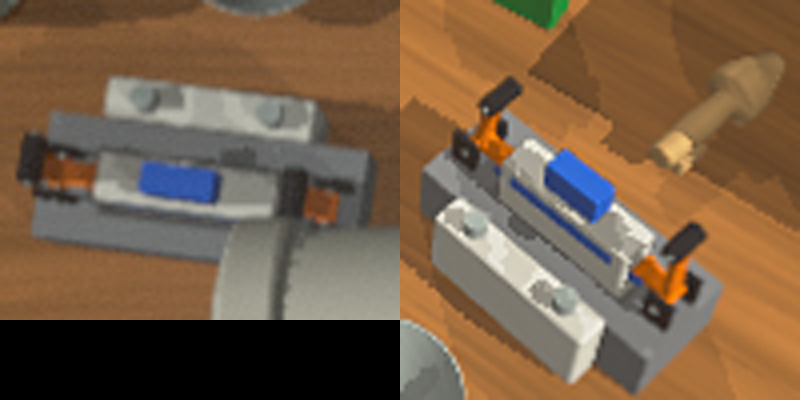

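Run:
```python
from h import *
import pickle
t0,s0=pickle.load(open("c2.pkl","rb")); s1=cam("scene"); pickle.dump(s1,open("c3.pkl","wb"))
g=lambda c:cv2.GaussianBlur(cv2.cvtColor(c["frame"],cv2.COLOR_RGB2GRAY).astype(np.float32),(0,0),.6)
b=lambda c:cv2.GaussianBlur((c["frame"][:,:,2].astype(np.float32)-c["frame"][:,:,0]),(0,0),.6)
def shift(f,L):
    uv=proj(s0,place([*DK[:2],.025],DY,L)); u0,v0=np.floor(uv.min(0)-3).astype(int);u1,v1=np.ceil(uv.max(0)+3).astype(int)
    A=f(s0)[v0:v1,u0:u1];R=f(s1)
    def e(d):
        M=np.float32([[1,0,u0+d[0]],[0,1,v0+d[1]]]);B=cv2.warpAffine(R,M,(u1-u0,v1-v0),flags=cv2.INTER_CUBIC|cv2.WARP_INVERSE_MAP)
        return ((A-B)**2).mean()
    from scipy.optimize import minimize
    best=min((minimize(e,[0,y],method="Nelder-Mead") for y in(0,1,2,3)),key=lambda m:m.fun); return np.round(best.x,2),round(best.fun,1),(u0,v0,u1,v1)
# stripe on +x face, tab
for nm,f,L in(("tab",b,[(.011,.025,.113),(-.011,-.025,.113),(.011,.025,.09),(.011,-.025,.09)]),
 ("stripe-y",b,[(.017,-.055,.062),(.017,-.015,.075)]),("stripe+y",b,[(.017,.055,.062),(.017,.015,.075)]),
 ("top+y",g,[(.017,.060,.085),(-.017,.030,.085)]),("top-y",g,[(.017,-.060,.085),(-.017,-.030,.085)]),
 ("fixed block",g,[(.06,-.06,.072),(.06,.06,.072)])):
    print(nm,shift(f,L))
for y in(-.05,.05):
    print(y,proj(s0,place([*DK[:2],.019],DY,[(.017,y,.07)]))-proj(s0,place([*DK[:2],.025],DY,[(.017,y,.07)])))
# roller fit
```

```text
tab (array([-0.  ,  1.12]), np.float64(127.7), (np.int64(332), np.int64(237), np.int64(352), np.int64(263)))
stripe-y (array([-0. ,  1.2]), np.float64(12.0), (np.int64(322), np.int64(246), np.int64(339), np.int64(259)))
stripe+y (array([-0. ,  1.2]), np.float64(17.0), (np.int64(340), np.int64(258), np.int64(356), np.int64(276)))
top+y (array([0. , 0.7]), np.float64(1530.8), (np.int64(351), np.int64(253), np.int64(359), np.int64(273)))
top-y (array([-0.  ,  1.15]), np.float64(94.1), (np.int64(321), np.int64(240), np.int64(343), np.int64(248)))
fixed block (array([0. , 0.3]), np.float64(242.6), (np.int64(311), np.int64(252), np.int64(349), np.int64(284)))
-0.05 [[-0.16674588  1.05912608]]
0.05 [[-0.28127185  1.0097416 ]]
```

Run:
```python
from h import *
st(); hand_in()
```

```text
t50.5 [ 0.421  -0.0011  0.3191] F [-0.   0.3 -0.3] w-0.0003
the job is handed in; nothing more can be done
```

The cartridge is in the slot of the grey base and both levers are swung in to their firm stops. I handed the job in at about 50.5 s of the 62 s allowed. The hand-in gives no verdict, so the checks below are my own.

**What I did:** I lifted the cartridge off the trivet by its tab. The first lowering caught on the slot rim at about 17 N, so I shifted it 1.7 mm and it went in. I released it with both levers still open, then pushed each roller inward with closed fingers.

**Lever force:** Resistance was about 3–10 N before climbing steeply at home. I stopped both levers at about 16 N by the wrist sensor, under the 25 N limit.

**Last checks:**
- **Seals:** Comparing camera images before and after, both ends of the cartridge dropped evenly by 1.1–1.2 px. The full 6 mm press should show as about 1.05 px. The fixed block's reading, which should be zero, came out at 0.3 px, and one patch at the left end gave 0.7 px. Both had poor matches, so I did not rely on them. The seal positions can't be read directly.
- **Robot:** The arm is clear of everything and the wrist force is near zero.
- **Lever angles:** By my estimate of the base position, the levers stopped at about 0.90 rad (left) and 1.09 rad (right). That difference may come partly from a few millimetres of error in that estimate.
- **Other kitchen things:** I did not touch any of them knowingly, but I did not measure their positions again afterwards.

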